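# Dry-fit the turned lighthouse on its plinth

### The job

Dry-fit the turned wooden lighthouse on the round dark walnut plinth, one part at a time from the bottom up: the white drum first, then the red drum, then the yellow lantern, and last the red cap, each fully seated over the spigot below it and upright. Leave the blue cap, the carved bird, the glue bottle and the pencil cup where they are.

Things in the scene. Friction and masses are not known exactly. Their poses are not given: they have to be found in the camera images.
- white_drum: White upright round wooden drum, loose, 60 mm diameter, straight sides, 44 mm tall plus pale spigot 22 mm diameter, 8 mm tall, mid top. Central socket in the underside, 28 mm diameter, 10 mm deep: it drops over the spigot below (3 mm play all round) until the faces meet. About 80 g. Brown door, black windows. Lowest part. Origin: centre of the underside; z up. Any yaw.
- red_drum: Red upright round wooden drum, loose, 52 mm diameter, straight sides, 40 mm tall plus pale spigot 22 mm diameter, 8 mm tall, mid top. Central socket in the underside, 28 mm diameter, 10 mm deep: it drops over the spigot below (3 mm play all round) until the faces meet. About 60 g. Small black windows. Second part. Origin: centre of the underside; z up. Any yaw.
- yellow_lantern: Yellow upright round wooden drum, loose, 42 mm diameter, straight sides, 36 mm tall plus pale spigot 22 mm diameter, 8 mm tall, mid top. Central socket in the underside, 28 mm diameter, 10 mm deep: it drops over the spigot below (3 mm play all round) until the faces meet. About 40 g. Black upright bars. Third part. Origin: centre of the underside; z up. Any yaw.
- red_cap: Red round roof cap, loose, about 50 g: rim 50 mm in diameter and 14 mm tall, a shallow cone above it to 24 mm, then an upright brass knob 18 mm in diameter from 24 to 44 mm above the underside (a good grip). Central socket in the underside, 28 mm diameter, 10 mm deep. Origin: centre of the underside; z up. Any yaw. Top part.
- blue_cap: Blue round roof cap, loose, about 50 g: rim 50 mm in diameter and 14 mm tall, a shallow cone above it to 24 mm, then an upright brass knob 18 mm in diameter from 24 to 44 mm above the underside (a good grip). Central socket in the underside, 28 mm diameter, 10 mm deep. Origin: centre of the underside; z up. Any yaw. Leave it alone.
- walnut_plinth: Round dark-brown walnut plinth, 90 mm in diameter, fixed to the table, 16 mm thick; pale spigot 22 mm diameter, 8 mm tall, mid top (to 24 mm). Origin: centre of the underside; z up. The lighthouse stands on this one.
- maple_plinth: Square pale maple plinth, 80 by 80 mm, fixed to the table, 16 mm thick; pale spigot 22 mm diameter, 8 mm tall, mid top (to 24 mm). Origin: centre of the underside; z up. Stays empty.
- carved_bird: Unfinished bird whittled from brown wood, about 75 mm long, 30 mm wide and 50 mm tall, loose. Origin: centre of the underside; z up. x points to its tail. Leave it alone.
- glue_bottle: White glue bottle with a blue label and orange cap, 52 mm in diameter, 150 mm tall, standing loose. Origin: centre of the underside; z up. Leave it alone.
- pencil_cup: Blue ceramic cup 72 mm in diameter and 90 mm tall with pencils that stick up to 150 mm, standing loose. Origin: centre of the underside; z up. Leave it alone.

How it is judged:
By the outcome, as a careful person would: the job done as asked, in the order asked, and still so for the second after the job is handed in, with the robot touching nothing.
It also fails if it takes over 106 s, if anything falls off the work surface, if the arm or the gripper's body presses on something with over 40 N, if the wrist force passes 120 N, or if a joint passes its speed limit or range.

### The arm

A 7-joint arm with a two-finger parallel gripper is mounted at the origin on the work surface. World frame = base frame: x ahead of the robot, y to its left, z up, the work surface at z = 0. Lengths are in mm, angles in rad, forces in N, time in s.
With the tool pointing down it reaches from about 425 to 875 mm from the base axis. Payload 8.4 kg.
Tool frame: the origin (TCP) lies at the very end of the fingers, on their centre line; the grasp point (between the pads) lies 19 mm behind it (arm.grip_point_offset is the distance from the TCP to the grasp point, in mm); z points along the fingers, y is the line along which they close (so a half turn about z gives the same grasp; the last joint's range is limited). The gripper opens to 85 mm and grips with 20 to 120 N. Pads are 22 mm wide; open, the fingers measure 114 mm over their backs; the gripper's body (76 mm by 85 mm) begins 54 mm behind the grasp point. The pads swing forward as they close: fully open they stand 13 mm farther back than shut.
Start: joints at [1.193, 0.333, 0.04, 1.465, -0.013, 1.343, -0.059], TCP at [178.86, -624.879, 231.308] pointing down, gripper open.
Joint ranges: [-2.58, 2.58], [-0.38, 2.09], [-1.3, 1.39], [0.25, 2.4], [-1.5, 4.64], [0.08, 2.09], [-2.65, 2.65]. Speed limits (rad/s): [2.22, 2.22, 2.79, 2.79, 3.14, 3.14, 3.14].

### API

Orientations are given as a unit quaternion [w, x, y, z].
In Python, from station import readout, vision, ticket, arm gives the robot as it stands.
- The arm moves only by the tool step_arm, never from a script. Its argument "increments" is a list of rows, each a list of 7 numbers: the shift along the tool's x, y, z normalised to -1 to 1, where 1 is 20 cm, then the turn, a rotation vector about the tool's x, y, z normalised to -1 to 1, where 1 is 1.5 rad, then the opening, from -1 (shut) to 1 (fully open). In form: [[dx, dy, dz, rx, ry, rz, fingers], ...]. A call has 1 to 8 rows; each row is the pose to reach, as a shift and turn from the pose commanded when the call began, along the tool's axes at that moment; what a row does not reach only later rows make up. A row lasts 1/10 s, in which the tool goes at most 50 mm and 8.59 degrees, less where a joint would pass 70% of its speed; a pose out of reach is approached as far as the arm can. A call with a number of a shift or a turn outside -1 to 1 is refused whole. A call with a gripper value outside its range is refused whole. The fingers move at their own pace and stop on an object; "newtons" is the grip in N (left out, the last holds). Time passes only in rows, so rows that repeat a pose let the fingers close. It gives the time, the measured TCP pose, the force, the opening and the grip force at its end, in the units of the state.
- readout.state(): the state, without advancing time (a new reading comes with each control period).
- vision.snapshot(name): name is "scene" or "top" or "wrist"; returns a dict with "color" (480x640x3 uint8, red, green, blue), "fovy" (degrees; the focal length in pixels is half the picture's height over the tangent of half this angle, whatever the lens; pixels are square), "cx", "cy" (the principal point, pixels), "distortion" ([k1, k2, p1, p2, k3] as OpenCV has them; the pictures are not rectified), "R" (3x3) and "t" (3): a world point X has camera coordinates R X + t; the wrist camera has in their place "hand_eye" (4x4, takes a point from camera to tool coordinates, whose origin is the TCP and whose axes are the flange's). Camera axes: x right, y down, z forward; pixel columns grow to the right and rows downward; lengths in mm; the calibration is good to about 2 mm. A picture is of the moment at which its call begins: read the wrist's pose just before it. There is no depth.
- ticket.job_done(): hands the job in; it is judged then, once.
The state is a dict: "time_s": time; "joint_pos": joint angles; "joint_velocities": joint speeds; "tau": joint torques, N m; "eef_pos": TCP position; "tool_rot": TCP orientation; "force": force on the tool from outside, world axes, zero at the start; "moment": the same for the moment, N m; "gripper_width": finger opening in mm; "grasp_force": force on a finger pad.
Only numpy, scipy, OpenCV 4.12 (cv2) and the standard library are available. Lean on these libraries where they do the work, as an engineer would, in place of code of your own. Each camera call takes 0.05 s, during which the arm holds its last target. There are 200 camera calls.

## Working session

There is one attempt and no reset: what is moved stays moved. The work goes in short steps, Python scripts to look and compute and a tool call to move; the robot and the scene stay as the last step left them, time stands still between calls to the robot, and variables do not carry over. Pictures are saved under pics/ and viewed, at most 14 in all, crops included, and the job is handed in when it is done.

Besides the shell and the picture viewer there is one more tool, called after ">>>" by a JSON object that holds its "api" and its "payload". step_arm: Moves the arm, as the interface text tells. Scaled input: -1 to 1 covers 20 cm each way for a shift and 1.5 rad each way for a turn. Its arguments: {"type":"object","properties":{"increments":{"type":"array"},"newtons":{"type":"number"}},"required":["increments"]}

```bash
ls; mkdir -p pics; python3 - <<'E'
from station import readout, vision, arm
import cv2,numpy as np
s=readout.state();print(s)
print(arm.grip_point_offset)
for n in("scene","top","wrist"):
    d=vision.snapshot(n);cv2.imwrite(f"pics/{n}0.png",d["color"][:,:,::-1])
    print(n,{k:np.round(v,4).tolist() for k,v in d.items() if k!="color"})
E
```

```text
pics
{'time_s': 0.0, 'joint_pos': array([ 1.192781  ,  0.33392838,  0.03987114,  1.46627425, -0.01342658,
        1.34327058, -0.0585252 ]), 'joint_velocities': array([-0.00141863,  0.00119645,  0.00010796,  0.00063081, -0.00077433,
        0.00126815,  0.00084755]), 'tau': array([-1.64022726e-04, -6.58543324e+01,  1.36548869e+00, -4.05567741e+01,
        1.67033938e-02,  1.24979948e-02, -8.56263593e-08]), 'eef_pos': array([ 178.7510633 , -624.47227186,  230.4084491 ]), 'tool_rot': array([-7.92554381e-04,  9.90301350e-01,  1.38933744e-01, -1.53498500e-04]), 'force': array([ 0.08408707, -0.04833118,  0.17466625]), 'moment': array([0.00579183, 0.01142265, 0.03333366]), 'grasp_force': 0.0, 'gripper_width': 85.09164174259003}
18.700000000000003
scene {'fovy': 44.8634, 'cx': 316.1711, 'cy': 230.088, 'distortion': [-0.0543, 0.0, 0.0, 0.0, 0.0], 'R': [[0.2792, 0.9601, -0.0156], [0.7654, -0.2323, -0.6002], [-0.5799, 0.1556, -0.7997]], 't': [-171.3824, -413.4794, 1518.2219]}
top {'fovy': 48.5825, 'cx': 318.8139, 'cy': 231.3256, 'distortion': [-0.0589, 0.0, 0.0, 0.0, 0.0], 'R': [[-0.0227, -0.9997, 0.012], [-0.9914, 0.021, -0.1295], [0.1292, -0.0148, -0.9915]], 't': [8.4412, 573.2606, 959.8862]}
wrist {'fovy': 64.453, 'cx': 313.2139, 'cy': 242.0254, 'distortion': [-0.0162, 0.0, 0.0, 0.0, 0.0], 'hand_eye': [[0.0001, -0.9619, -0.2733, 68.6348], [1.0, -0.0001, 0.0006, 0.2872], [-0.0006, -0.2733, 0.9619, -142.3385], [0.0, 0.0, 0.0, 1.0]]}
```

View pics/scene0.png

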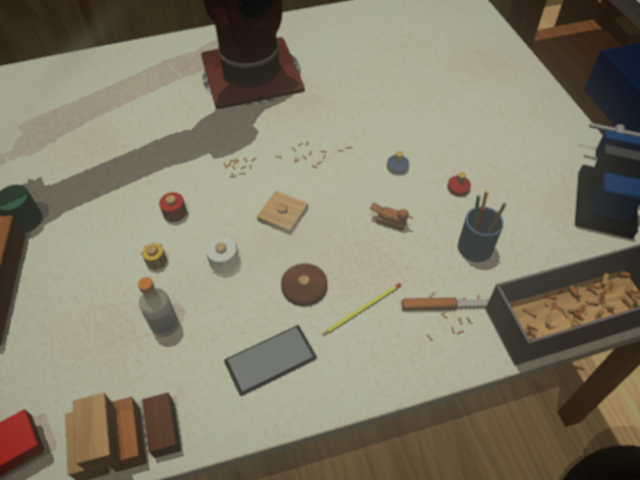

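View pics/top0.png

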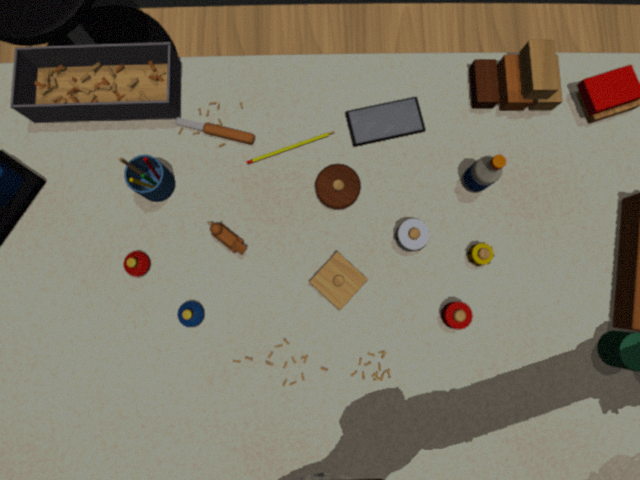

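The scene view shows the walnut plinth at (304,284), white drum (222,253), red drum (172,206), yellow lantern (153,254) and red cap (459,184). In the top view the same parts' spigots or knob are at (338,185), (413,233), (458,314), (483,254) and (136,263).

```bash
cat > h.py <<'E'
import cv2,numpy as np
from station import readout,vision
from scipy.spatial.transform import Rotation as Rn
def Rq(q): return Rn.from_quat([q[1],q[2],q[3],q[0]]).as_matrix()
def snap(n,save=None):
    s=readout.state(); d=vision.snapshot(n)
    h=240/np.tan(np.radians(d["fovy"])/2)
    K=np.array([[h,0,d["cx"]],[0,h,d["cy"]],[0,0,1.]])
    if n=="wrist":
        T=np.array(d["hand_eye"]);Rt=Rq(s["tool_rot"]);Rc=Rt@T[:3,:3];C=Rt@T[:3,3]+s["eef_pos"]
    else:
        Rc=np.array(d["R"]).T;C=-Rc@np.array(d["t"])
    if save: cv2.imwrite("pics/"+save+".png",d["color"][:,:,::-1])
    return dict(img=d["color"],K=K,D=np.array(d["distortion"],float),Rc=Rc,C=C,s=s)
def ray(c,uv):
    p=cv2.undistortPoints(np.array([[uv]],float),c["K"],c["D"])[0,0]
    v=c["Rc"]@[p[0],p[1],1];return v/np.linalg.norm(v)
def onz(c,uv,z):
    v=ray(c,uv);return c["C"]+v*(z-c["C"][2])/v[2]
def proj(c,X):
    return cv2.projectPoints(np.array([X],float),cv2.Rodrigues(c["Rc"].T)[0],-c["Rc"].T@c["C"],c["K"],c["D"])[0][0,0]
def tri(a,ua,b,ub):
    A=np.zeros((3,3));r=np.zeros(3)
    for c,u in((a,ua),(b,ub)):
        v=ray(c,u);P=np.eye(3)-np.outer(v,v);A+=P;r+=P@c["C"]
    return np.linalg.solve(A,r)
def blob(mask,seed,rad):
    m=np.zeros_like(mask);cv2.circle(m,tuple(int(x) for x in seed),int(rad),255,-1)
    m=cv2.bitwise_and(mask,m);n,l,st,ce=cv2.connectedComponentsWithStats(m)
    if n<2:return None
    i=1+np.argmax(st[1:,4]);return ce[i],st[i]
E
python3 - <<'E'
from h import *
t=snap("top");s=snap("scene")
seeds=dict(plinth=((338,185),(303,281),24),white=((413,233),(221,247),52),red=((458,314),(171,200),48),yellow=((483,254),(152,247),44),cap=((133,263),(461,176),44),blue=((187,314),(400,155),44),maple=((338,280),(283,208),24))
for k,(a,b,z) in seeds.items():
    o=[]
    for c,p in((t,a),(s,b)):
        hsv=cv2.cvtColor(c["img"],cv2.COLOR_RGB2HSV)
        m=cv2.inRange(hsv,(8,60,90),(30,190,255)) if k not in("cap","blue") else cv2.inRange(hsv,(12,110,80),(35,255,255))
        r=blob(m,p,11); o.append(r)
        print(k,None if r is None else (np.round(r[0],1),r[1][2:]),hsv[p[1],p[0]])
    if all(x is not None for x in o):
        print('  top',onz(t,o[0][0],z).round(1),'scene',onz(s,o[1][0],z).round(1),'tri',tri(t,o[0][0],s,o[1][0]).round(1))
E
```

```text
plinth (array([338. , 184.4]), array([11, 11, 98], dtype=int32)) [ 17 144 131]
plinth (array([302.9, 280.8]), array([ 23,  23, 358], dtype=int32)) [ 18 110 163]
  top [665.4 -43.3  24. ] scene [671.8 -42.7  24. ] tri [667.2 -42.7  16.8]
white (array([413.9, 233.1]), array([11, 11, 98], dtype=int32)) [ 17 137 151]
white (array([220.4, 247. ]), array([10,  9, 75], dtype=int32)) [ 17 102 167]
  top [ 564.3 -180.    52. ] scene [ 569.4 -178.4   52. ] tri [ 565.2 -179.7   46.9]
red (array([459.8, 315.5]), array([ 12,  12, 112], dtype=int32)) [ 18 133 153]
red (array([170.1, 199.4]), array([11, 10, 88], dtype=int32)) [ 18 110 162]
  top [ 410.9 -258.8   48. ] scene [ 416.9 -256.6   48. ] tri [ 411.  -258.7   42.3]
yellow (array([483.8, 253.1]), array([11, 11, 98], dtype=int32)) [ 18 145 144]
yellow (array([152.5, 250. ]), array([ 21,  16, 249], dtype=int32)) [ 17 109 162]
  top [ 524.8 -311.7   44. ] scene [ 532.1 -307.4   44. ] tri [ 525.8 -311.1   37.4]
cap (array([130.8, 262.1]), array([10, 11, 84], dtype=int32)) [ 26 172 150]
cap (array([461.4, 175.2]), array([ 7,  7, 32], dtype=int32)) [ 21 133 165]
  top [522.2 346.   44. ] scene [527.9 347.3  44. ] tri [523.1 349.4  37.8]
blue (array([186.7, 314.1]), array([10,  9, 73], dtype=int32)) [ 26 167 151]
blue (array([399. , 153.5]), array([ 5,  4, 20], dtype=int32)) [ 21 119 157]
  top [424.9 241.1  44. ] scene [429.3 243.5  44. ] tri [425.2 243.8  39.5]
maple (array([338., 280.]), array([ 23,  23, 377], dtype=int32)) [ 18 136 141]
maple (array([283., 208.]), array([ 23,  23, 377], dtype=int32)) [ 17 103 166]
  top [482.  -38.3  24. ] scene [488.3 -35.1  24. ] tri [482.8 -36.4  17.8]
```

>>> {"api": "step_arm", "payload": {"increments": [[1,-0.65,0,0,0,0.186,1],[1,-0.65,0,0,0,0.186,1],[1,-0.65,0,0,0,0.186,1],[1,-0.65,0,0,0,0.186,1],[1,-0.65,0,0,0,0.186,1],[1,-0.65,0,0,0,0.186,1]]}}

```text
time_s: 0.85
eef_pos: [340.4, -439.8, 231.6]
tool_rot: [-0.001, 1.0, 0.004, 0.001]
force: [-1.3, -0.3, -0.3]
gripper_width: 85.4
grasp_force: 0.0
```

>>> {"api": "step_arm", "payload": {"increments": [[1,-1,0,0,0,0,1],[1,-1,0,0,0,0,1],[1,-1,0,0,0,0,1],[1,-1,0,0,0,0,1],[1,-1,0,0,0,0,1],[1,-1,0,0,0,0,1],[1,-1,0,0,0,0,1]]}}

```text
time_s: 1.55
eef_pos: [538.6, -239.8, 231.1]
tool_rot: [-0.001, 1.0, 0.004, 0.001]
force: [0.8, -0.3, 0.0]
gripper_width: 85.2
grasp_force: 0.0
```

>>> {"api": "step_arm", "payload": {"increments": [[0.13,-0.3,0.35,0,0,0,1],[0.13,-0.3,0.35,0,0,0,1],[0.13,-0.3,0.35,0,0,0,1],[0.13,-0.3,0.35,0,0,0,1]]}}

```text
time_s: 1.95
eef_pos: [560.7, -185.2, 160.5]
tool_rot: [-0.0, 1.0, 0.0, -0.001]
force: [-0.5, -0.7, -0.1]
gripper_width: 85.3
grasp_force: 0.0
```

```bash
python3 - <<'E'
from h import *
c=snap("wrist","w1");print(c["s"]["eef_pos"],c["s"]["tool_rot"])
print(proj(c,[565,-180,52]),proj(c,c["s"]["eef_pos"]))
E
```

```text
[ 560.74856878 -185.21399707  160.5067262 ] [-1.28687596e-04  9.99999482e-01  2.47952166e-04 -9.78824405e-04]
[304.69566403 232.17972945] [311.93293215 308.59862422]
```

View pics/w1.png

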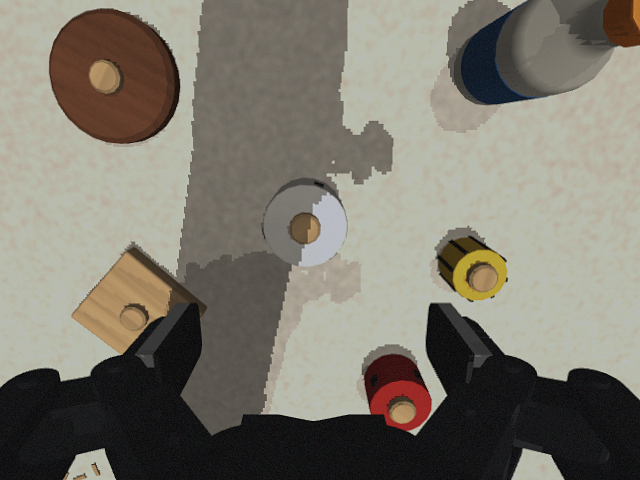

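The wrist view shows the white drum's spigot at (305,228), the walnut plinth's at (104,77), the yellow lantern's at (483,277), and the red drum's at (402,411), between the fingers.

```bash
cat >> h.py <<'E'
def spig(c,seed,z,rad=26,lo=(10,55,60),hi=(24,200,255)):
    hsv=cv2.cvtColor(c["img"],cv2.COLOR_RGB2HSV)
    ce,st=blob(cv2.inRange(hsv,lo,hi),seed,rad);return ce.round(1),st[2:].tolist(),onz(c,ce,z-4).round(1)
E
python3 - <<'E'
from h import *
c=snap("wrist")
for n,p,z in(("white",(305,228),52),("plinth",(104,77),24),("yellow",(483,277),44),("red",(402,411),48)):
    hsv=cv2.cvtColor(c["img"],cv2.COLOR_RGB2HSV)
    print(n,hsv[p[1],p[0]],spig(c,p,z,22))
hsv=cv2.cvtColor(c["img"],cv2.COLOR_RGB2HSV)
print(hsv[77,84:126].tolist(),hsv[228,285:328:3].tolist(),hsv[277,460:508:3].tolist())
print(c["s"]["eef_pos"])
E
```

```text
white [ 17 109 105] (array([302.5, 228.4]), [30, 32, 755], array([ 567. , -179.7,   48. ]))
plinth [ 16 109 159] (array([103.5,  77.2]), [44, 45, 1326], array([668.5, -41.6,  20. ]))
yellow [ 16 111 167] (array([482.2, 278.2]), [44, 39, 1057], array([ 526.7, -312.7,   40. ]))
red [ 17 109 177] (array([400.5, 410.1]), [27, 27, 530], array([ 413.4, -258.1,   44. ]))
[[10, 145, 97], [9, 140, 95], [11, 145, 97], [14, 126, 107], [18, 109, 140], [17, 110, 187], [17, 110, 183], [17, 111, 180], [16, 115, 182], [17, 113, 179], [16, 110, 179], [17, 110, 176], [17, 113, 176], [17, 113, 176], [16, 113, 179], [17, 111, 180], [17, 112, 177], [16, 112, 171], [17, 112, 164], [17, 113, 156], [16, 109, 159], [17, 115, 158], [17, 115, 158], [17, 112, 160], [17, 112, 160], [17, 111, 161], [17, 110, 162], [16, 112, 162], [17, 112, 164], [18, 111, 166], [16, 111, 151], [17, 108, 139], [17, 111, 140], [18, 107, 143], [17, 112, 112], [17, 107, 67], [18, 104, 54], [20, 97, 55], [11, 129, 83], [10, 140, 95], [10, 149, 94], [10, 146, 91]] [[15, 18, 114], [17, 116, 77], [17, 106, 103], [17, 110, 100], [17, 112, 105], [16, 111, 106], [17, 102, 107], [16, 109, 103], [17, 111, 181], [17, 110, 171], [16, 111, 163], [13, 39, 150], [114, 13, 194], [111, 13, 194], [111, 13, 195]] [[25, 181, 182], [21, 189, 123], [17, 85, 63], [16, 103, 114], [17, 113, 167], [16, 109, 175], [17, 112, 177], [17, 113, 174], [17, 113, 160], [17, 110, 160], [16, 110, 169], [17, 113, 183], [25, 184, 184], [24, 179, 185], [24, 181, 186], [41, 17, 167]]
[ 561.08751096 -186.38838376  161.54874681]
```

```bash
cat >> h.py <<'E'
def multi(items,n=5):
    out={k:[] for k in items};P=[]
    for i in range(n):
        c=snap("wrist");P.append(c["s"]["eef_pos"])
        for k,(p,z,r) in items.items():
            out[k].append(spig(c,p,z,r,(14,92,45),(21,128,255)))
    for k,v in out.items():
        x=np.array([a[2] for a in v]);print(k,v[-1][0],v[-1][1],x.mean(0).round(1),'sd',x.std(0).round(1),'rel tcp',(x-np.array(P)).mean(0).round(1))
    P=np.array(P);print('tcp',P.mean(0).round(2),'sd',P.std(0).round(2));return c
E
python3 - <<'E'
from h import *
c=multi(dict(white=((305,228),52,26),plinth=((104,77),24,26),yellow=((483,277),44,22),red=((402,411),48,26)))
print(c["s"]["joint_pos"].round(2),c["s"]["tool_rot"].round(4))
E
```

```text
white [302.9 229. ] [30, 31, 717] [ 566.9 -179.7   48. ] sd [0. 0. 0.] rel tcp [   5.5    6.9 -114.4]
plinth [105.3  79.5] [36, 35, 918] [667.8 -42.1  20. ] sd [0. 0. 0.] rel tcp [ 106.3  144.6 -142.4]
yellow [479.5 277.4] [31, 29, 668] [ 527.6 -310.8   40. ] sd [0.  0.1 0. ] rel tcp [ -33.8 -124.1 -122.4]
red [400.4 409.9] [26, 26, 530] [ 413.7 -257.8   44. ] sd [0.1 0.  0. ] rel tcp [-147.8  -71.1 -118.4]
tcp [ 561.46 -186.66  162.35] sd [0.07 0.28 0.11]
[ 0.5   0.28 -0.3   1.69  0.09  1.19 -1.4 ] [ 4.e-04  1.e+00 -1.e-03  7.e-04]
```

>>> {"api": "step_arm", "payload": {"increments": [[0.027,-0.035,0.2,0,0,0,1],[0.027,-0.035,0.4,0,0,0,1],[0.027,-0.035,0.55,0,0,0,1],[0.027,-0.035,0.65,0,0,0,1],[0.027,-0.035,0.72,0,0,0,1],[0.027,-0.035,0.77,0,0,0,1],[0.027,-0.035,0.77,0,0,0,1],[0.027,-0.035,0.77,0,0,0,1]]}}

```text
time_s: 3.1
eef_pos: [567.5, -178.1, 8.2]
tool_rot: [0.0, 1.0, -0.0, 0.001]
force: [0.5, -0.7, -1.0]
gripper_width: 85.4
grasp_force: 0.0
```

>>> {"api": "step_arm", "payload": {"increments": [[0,0,0,0,0,0,-1],[0,0,0,0,0,0,-1],[0,0,0,0,0,0,-1],[0,0,0,0,0,0,-1],[0,0,0,0,0,0,-1],[0,0,0,0,0,0,-1],[0,0,0,0,0,0,-1],[0,0,0,0,0,0,-1]], "newtons": 35}}

```text
time_s: 3.9
eef_pos: [567.6, -178.1, 8.5]
tool_rot: [0.0, 1.0, -0.0, 0.001]
force: [-1.0, -0.9, 6.0]
gripper_width: 59.0
grasp_force: 37.2
```

>>> {"api": "step_arm", "payload": {"increments": [[0,0,-0.1,0,0,0,-1],[0,0,-0.3,0,0,0,-1],[0,0,-0.5,0,0,0,-1],[0,0,-0.5,0,0,0,-1],[0,0,-0.5,0,0,0,-1],[0,0,-0.5,0,0,0,-1]]}}

```text
time_s: 4.5
eef_pos: [566.0, -177.8, 106.2]
tool_rot: [-0.0, 1.0, -0.0, -0.001]
force: [0.9, 0.7, -0.4]
gripper_width: 59.1
grasp_force: 38.0
```

```bash
python3 - <<'E'
from h import *
c=multi(dict(plinth=((200,20),24,60)),2)
cv2.imwrite("pics/w2.png",c["img"][:,:,::-1])
print(c["s"]["eef_pos"],c["s"]["gripper_width"],c["s"]["grasp_force"],c["s"]["force"])
E
```

```text
Traceback (most recent call last):
  File "h.py", line 40, in multi
    out[k].append(spig(c,p,z,r,(14,92,45),(21,128,255)))
                  ~~~~^^^^^^^^^^^^^^^^^^^^^^^^^^^^^^^^^
  File "h.py", line 34, in spig
    ce,st=blob(cv2.inRange(hsv,lo,hi),seed,rad);return ce.round(1),st[2:].tolist(),onz(c,ce,z-4).round(1)
    ^^^^^
TypeError: cannot unpack non-iterable NoneType object
```

```bash
cat >> h.py <<'E'
def held(off,n=2,rad=30,name=None,lo=(14,92,30),hi=(21,128,255)):
    # off: spigot-top height above TCP; prints spigot mid position relative to TCP
    for i in range(n):
        c=snap("wrist");P=c["s"]["eef_pos"];s=proj(c,P+[0,0,off-4])
        print('seed',s.round(0))
        try:
            hsv=cv2.cvtColor(c["img"],cv2.COLOR_RGB2HSV);ce,st=blob(cv2.inRange(hsv,lo,hi),s,rad)
            print('held',ce.round(1),st[2:],(onz(c,ce,P[2]+off-4)-P).round(1),'tcp',P.round(1),'w',c["s"]["gripper_width"])
        except TypeError: print("none")
    if name: cv2.imwrite("pics/"+name+".png",c["img"][:,:,::-1])
E
python3 - <<'E'
from h import *
held(43.7,3,40,"w2")
E
```

```text
seed [312. 365.]
held [313.1 364.9] [  69   70 3777] [ 0.2 -0.5 39.7] tcp [ 565.9 -177.7  105.9] w 59.073180875115355
seed [312. 365.]
held [313.1 364.9] [  69   70 3783] [ 0.2 -0.5 39.7] tcp [ 565.9 -177.7  105.8] w 59.02445066195058
seed [312. 365.]
held [313.1 364.9] [  69   70 3781] [ 0.2 -0.5 39.7] tcp [ 566.  -177.7  106. ] w 59.49085604307708
```

View pics/w2.png

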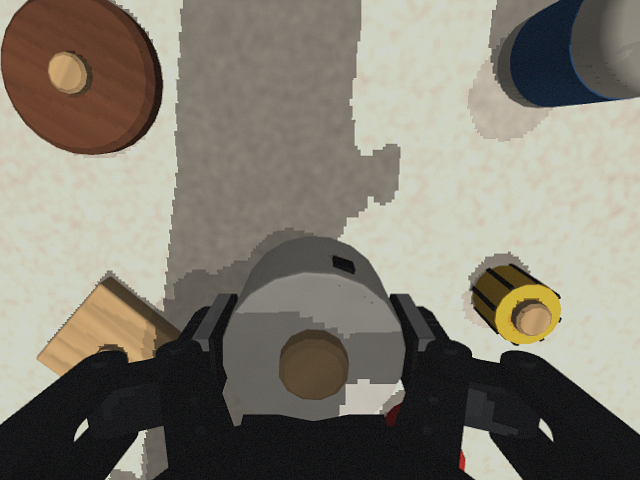

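The wrist view shows the white drum held with its spigot at (313,365), centred between the fingers to 0.5 mm, and the plinth spigot at (68,73). Next I move in line with the plinth for a closer measurement.

>>> {"api": "step_arm", "payload": {"increments": [[0.23,-0.68,0,0,0,0,-1],[0.23,-0.68,0,0,0,0,-1],[0.23,-0.68,0,0,0,0,-1],[0.23,-0.68,0,0,0,0,-1],[0.23,-0.68,0,0,0,0,-1],[0.23,-0.68,0,0,0,0,-1],[0.23,-0.68,0,0,0,0,-1]]}}

```text
time_s: 5.4
eef_pos: [612.5, -43.8, 107.0]
tool_rot: [0.0, 1.0, -0.001, -0.0]
force: [-1.3, -0.3, -0.4]
gripper_width: 58.9
grasp_force: 38.1
```

```bash
cat >> h.py <<'E'
def target(X,z,n=3,rad=30):
    c=snap("wrist");p=proj(c,X);return multi(dict(t=(p,z,rad)),n)
E
python3 - <<'E'
from h import *
target([668,-42,20],24)
held(43.7,1,40)
E
```

```text
t [309.7 157.8] [37, 39, 1101] [667.9 -41.8  20. ] sd [0. 0. 0.] rel tcp [ 55.2   1.6 -87.2]
tcp [612.63 -43.37 107.24] sd [0.07 0.22 0.07]
seed [312. 365.]
held [313.1 364.8] [  69   70 3785] [ 0.1 -0.5 39.7] tcp [612.7 -42.8 107.4] w 59.441462484444735
```

>>> {"api": "step_arm", "payload": {"increments": [[0.14,-0.003,0,0,0,0,-1],[0.276,-0.003,0,0,0,0,-1],[0.276,-0.003,0.15,0,0,0,-1],[0.276,-0.003,0.3,0,0,0,-1],[0.276,-0.003,0.33,0,0,0,-1],[0.276,-0.003,0.33,0,0,0,-1],[0.276,-0.003,0.33,0,0,0,-1],[0.276,-0.003,0.33,0,0,0,-1]]}}

```text
time_s: 6.45
eef_pos: [669.2, -41.4, 43.4]
tool_rot: [0.0, 1.0, -0.0, 0.001]
force: [0.3, 0.0, -1.4]
gripper_width: 59.1
grasp_force: 38.2
```

>>> {"api": "step_arm", "payload": {"increments": [[-0.006,0,0,0,0,0,-1],[-0.006,0,0.03,0,0,0,-1],[-0.006,0,0.06,0,0,0,-1],[-0.006,0,0.08,0,0,0,-1],[-0.006,0,0.09,0,0,0,-1],[-0.006,0,0.09,0,0,0,-1],[-0.006,0,0.09,0,0,0,-1]]}}

```text
time_s: 7.15
eef_pos: [666.8, -41.3, 24.5]
tool_rot: [0.0, 1.0, -0.0, -0.0]
force: [-6.7, -0.2, 13.5]
gripper_width: 58.9
grasp_force: 39.3
```

>>> {"api": "step_arm", "payload": {"increments": [[0,0,-0.003,0,0,0,1],[0,0,-0.003,0,0,0,1],[0,0,-0.003,0,0,0,1],[0,0,-0.003,0,0,0,1],[0,0,-0.003,0,0,0,1],[0,0,-0.2,0,0,0,1],[0,0,-0.45,0,0,0,1],[0,0,-0.7,0,0,0,1]]}}

```text
time_s: 7.95
eef_pos: [666.3, -41.3, 164.4]
tool_rot: [-0.0, 1.0, -0.0, -0.001]
force: [1.4, -0.7, -0.2]
gripper_width: 85.8
grasp_force: 0.0
```

>>> {"api": "step_arm", "payload": {"increments": [[-0.2,0.25,0,0,0,0,1],[-0.35,0.25,0,0,0,0,1],[-0.35,0.25,0,0,0,0,1],[-0.35,0.25,0,0,0,0,1],[-0.35,0.25,0,0,0,0,1]]}}

```text
time_s: 8.45
eef_pos: [597.7, -90.6, 163.6]
tool_rot: [-0.0, 1.0, 0.0, 0.0]
force: [0.3, 0.2, 0.1]
gripper_width: 85.6
grasp_force: 0.0
```

```bash
python3 - <<'E'
from h import *
c=target([667.5,-42,64],68,3)
target([527.6,-310.8,40],44,1,24)
cv2.imwrite("pics/w3.png",c["img"][:,:,::-1])
E
```

```text
t [233.  134.3] [35, 36, 989] [666.1 -41.8  64. ] sd [0. 0. 0.] rel tcp [ 68.4  48.6 -99.3]
tcp [597.71 -90.42 163.29] sd [0.06 0.02 0.11]
t [595.4 320.3] [32, 28, 623] [ 527.6 -310.7   40. ] sd [0. 0. 0.] rel tcp [ -69.7 -220.  -123.1]
tcp [597.34 -90.66 163.07] sd [0. 0. 0.]
```

View pics/w3.png

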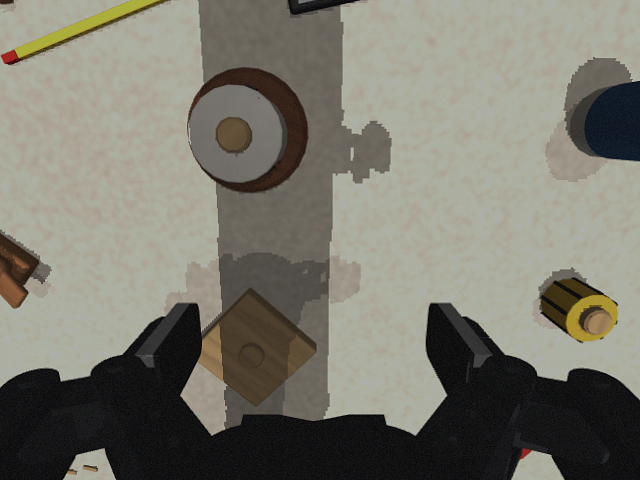

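The view shows the white drum seated on the walnut plinth, its spigot at (233,134), or (666.1,-41.8) in mm. Next is the red drum.

>>> {"api": "step_arm", "payload": {"increments": [[-0.9,0.83,0,0,0,0,1],[-0.9,0.83,0,0,0,0,1],[-0.9,0.83,0,0,0,0,1],[-0.9,0.83,0,0,0,0,1],[-0.9,0.83,0,0,0,0,1],[-0.9,0.83,0,0,0,0,1],[-0.9,0.83,0,0,0,0,1]]}}

```text
time_s: 9.45
eef_pos: [416.6, -257.9, 163.5]
tool_rot: [0.0, 1.0, -0.001, 0.0]
force: [0.2, 0.4, -0.1]
gripper_width: 85.5
grasp_force: 0.0
```

```bash
python3 - <<'E'
from h import *
c=target([413.5,-257.8,44],48,3,26)
print(c["s"]["joint_pos"].round(2),c["s"]["tool_rot"].round(4))
E
```

```text
t [314.8 240.4] [30, 30, 697] [ 413.6 -257.8   44. ] sd [0. 0. 0.] rel tcp [  -4.1   -1.4 -119.4]
tcp [ 417.76 -256.47  163.42] sd [0.2  0.33 0.08]
[ 0.67  0.07 -0.22  1.92  0.02  1.15 -1.12] [-2.e-04  1.e+00  1.e-03  2.e-04]
```

>>> {"api": "step_arm", "payload": {"increments": [[-0.02,0.008,0.2,0,0,0,1],[-0.02,0.008,0.4,0,0,0,1],[-0.02,0.008,0.55,0,0,0,1],[-0.02,0.008,0.65,0,0,0,1],[-0.02,0.008,0.72,0,0,0,1],[-0.02,0.008,0.78,0,0,0,1],[-0.02,0.008,0.78,0,0,0,1],[-0.02,0.008,0.78,0,0,0,1]]}}

```text
time_s: 10.45
eef_pos: [413.3, -258.6, 7.6]
tool_rot: [-0.0, 1.0, 0.0, 0.0]
force: [-0.4, -0.0, 0.5]
gripper_width: 84.9
grasp_force: 0.0
```

>>> {"api": "step_arm", "payload": {"increments": [[0,0,0,0,0,0,-1],[0,0,0,0,0,0,-1],[0,0,0,0,0,0,-1],[0,0,0,0,0,0,-1],[0,0,0,0,0,0,-1],[0,0,0,0,0,0,-1],[0,0,0,0,0,0,-1],[0,0,0,0,0,0,-1]], "newtons": 35}}

```text
time_s: 11.25
eef_pos: [413.3, -259.2, 8.2]
tool_rot: [0.0, 1.0, -0.0, 0.001]
force: [0.0, 0.3, 7.3]
gripper_width: 51.1
grasp_force: 35.8
```

>>> {"api": "step_arm", "payload": {"increments": [[0,0,-0.1,0,0,0,-1],[0,0,-0.3,0,0,0,-1],[0,0,-0.5,0,0,0,-1],[0,0,-0.7,0,0,0,-1],[0,0,-0.7,0,0,0,-1],[0,0,-0.7,0,0,0,-1]]}}

```text
time_s: 11.85
eef_pos: [413.2, -259.2, 148.2]
tool_rot: [0.001, 1.0, -0.0, 0.001]
force: [-0.1, -0.1, -1.2]
gripper_width: 51.0
grasp_force: 36.8
```

```bash
python3 - <<'E'
from h import *
held(48-7.5,2,40)
E
```

```text
seed [312. 359.]
held [313.  355.7] [  69   68 3585] [ 1.2 -0.4 36.5] tcp [ 413.2 -259.2  148.2] w 51.00146842364514
seed [312. 359.]
held [313.  355.8] [  69   68 3586] [ 1.3 -0.4 36.5] tcp [ 412.5 -258.8  147. ] w 51.09589567059944
```

>>> {"api": "step_arm", "payload": {"increments": [[0.8,-0.9,0,0,0,0,-1],[0.8,-0.9,0,0,0,0,-1],[0.8,-0.9,0,0,0,0,-1],[0.8,-0.9,0,0,0,0,-1],[0.8,-0.9,0,0,0,0,-1],[0.8,-0.9,0,0,0,0,-1]]}}

```text
time_s: 12.55
eef_pos: [574.8, -72.1, 145.4]
tool_rot: [-0.002, 1.0, 0.004, -0.001]
force: [-0.0, 0.2, -0.3]
gripper_width: 51.3
grasp_force: 36.8
```

>>> {"api": "step_arm", "payload": {"increments": [[0.16,-0.19,0,0,0,0,-1],[0.16,-0.19,0,0,0,0,-1],[0.16,-0.19,0,0,0,0,-1],[0.16,-0.19,0,0,0,0,-1],[0.16,-0.19,0,0,0,0,-1],[0.16,-0.19,0,0,0,0,-1]]}}

```text
time_s: 13.15
eef_pos: [604.4, -42.0, 147.2]
tool_rot: [0.0, 1.0, -0.001, -0.0]
force: [1.1, 0.5, -0.5]
gripper_width: 51.3
grasp_force: 36.9
```

```bash
python3 - <<'E'
from h import *
target([666.1,-41.8,64],68,3,30)
held(40.5,1,40)
E
```

```text
t [312.8 147.3] [36, 37, 1059] [666.1 -41.9  64. ] sd [0. 0. 0.] rel tcp [ 61.5  -0.2 -83.4]
tcp [604.64 -41.63 147.41] sd [0.06 0.16 0.05]
seed [312. 359.]
held [313.2 355.7] [  69   69 3602] [ 1.3 -0.5 36.5] tcp [604.8 -41.3 147.5] w 51.3824593648217
```

>>> {"api": "step_arm", "payload": {"increments": [[0.15,0,0,0,0,0,-1],[0.3,0,0,0,0,0,-1],[0.3,0,0.15,0,0,0,-1],[0.3,0,0.28,0,0,0,-1],[0.3,0,0.31,0,0,0,-1],[0.3,0,0.31,0,0,0,-1],[0.3,0,0.31,0,0,0,-1],[0.3,0,0.31,0,0,0,-1]]}}

```text
time_s: 14.2
eef_pos: [665.8, -40.9, 87.2]
tool_rot: [0.0, 1.0, -0.0, 0.001]
force: [0.1, 0.1, -0.2]
gripper_width: 51.2
grasp_force: 36.9
```

>>> {"api": "step_arm", "payload": {"increments": [[-0.002,0.003,0,0,0,0,-1],[-0.002,0.003,0.03,0,0,0,-1],[-0.002,0.003,0.06,0,0,0,-1],[-0.002,0.003,0.08,0,0,0,-1],[-0.002,0.003,0.095,0,0,0,-1],[-0.002,0.003,0.095,0,0,0,-1],[-0.002,0.003,0.095,0,0,0,-1]]}}

```text
time_s: 14.9
eef_pos: [664.9, -41.5, 68.3]
tool_rot: [0.0, 1.0, -0.0, 0.001]
force: [-7.1, -0.5, 17.3]
gripper_width: 51.4
grasp_force: 38.6
```

>>> {"api": "step_arm", "payload": {"increments": [[0,0,-0.005,0,0,0,1],[0,0,-0.005,0,0,0,1],[0,0,-0.005,0,0,0,1],[0,0,-0.005,0,0,0,1],[0,0,-0.005,0,0,0,1],[0,0,-0.2,0,0,0,1],[0,0,-0.45,0,0,0,1],[0,0,-0.65,0,0,0,1]]}}

```text
time_s: 15.7
eef_pos: [664.6, -41.4, 198.7]
tool_rot: [-0.0, 1.0, -0.0, 0.0]
force: [0.8, 0.2, -0.4]
gripper_width: 85.2
grasp_force: 0.0
```

>>> {"api": "step_arm", "payload": {"increments": [[-0.2,0.25,0,0,0,0,1],[-0.35,0.25,0,0,0,0,1],[-0.35,0.25,0,0,0,0,1],[-0.35,0.25,0,0,0,0,1],[-0.35,0.25,0,0,0,0,1]]}}

```text
time_s: 16.2
eef_pos: [595.2, -90.8, 196.6]
tool_rot: [-0.0, 1.0, 0.0, 0.0]
force: [0.5, 0.2, 0.9]
gripper_width: 85.3
grasp_force: 0.0
```

```bash
python3 - <<'E'
from h import *
c=target([665.5,-42,104],108,3)
cv2.imwrite("pics/w4.png",c["img"][:,:,::-1])
E
```

```text
t [230.5 131.9] [38, 37, 1077] [665.1 -42.1 104. ] sd [0. 0. 0.] rel tcp [ 69.9  48.5 -92.3]
tcp [595.28 -90.64 196.28] sd [0.05 0.04 0.09]
```

View pics/w4.png

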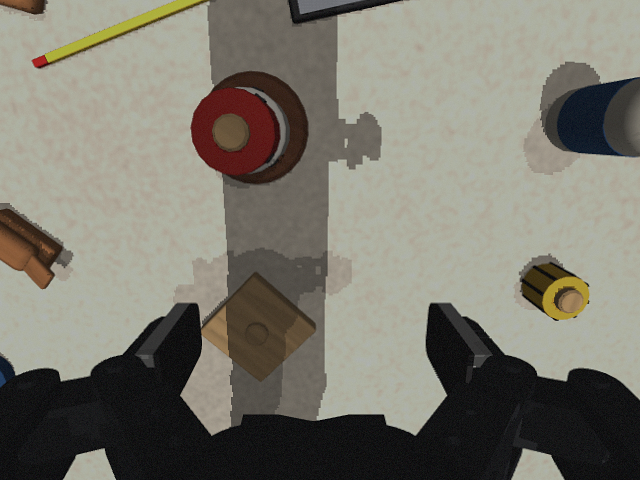

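The view shows the red drum seated on the white one, its spigot at (231,132), or (665.1,-42.1) in mm. Next is the yellow lantern.

>>> {"api": "step_arm", "payload": {"increments": [[-0.33,1,0,0,0,0,1],[-0.33,1,0,0,0,0,1],[-0.33,1,0.1,0,0,0,1],[-0.33,1,0.15,0,0,0,1],[-0.33,1,0.15,0,0,0,1],[-0.33,1,0.15,0,0,0,1]]}}

```text
time_s: 17.0
eef_pos: [526.8, -294.2, 164.9]
tool_rot: [-0.0, 1.0, -0.002, -0.001]
force: [-0.3, 0.4, 0.5]
gripper_width: 85.5
grasp_force: 0.0
```

```bash
python3 - <<'E'
from h import *
c=target([527.6,-310.8,40],44,3,24)
t=snap("top")
print("glue capt",onz(t,(498,162),150).round(),"base",onz(t,(474,185),10).round())
cv2.imwrite("pics/w5.png",c["img"][:,:,::-1])
E
```

```text
t [341.7 235. ] [29, 29, 666] [ 527.6 -310.9   40. ] sd [0. 0. 0.] rel tcp [  -1.5  -20.4 -126.2]
tcp [ 529.08 -290.54  166.2 ] sd [0.59 0.92 0.38]
glue capt [ 672. -312.  150.] base [ 662. -312.   10.]
```

View pics/w5.png

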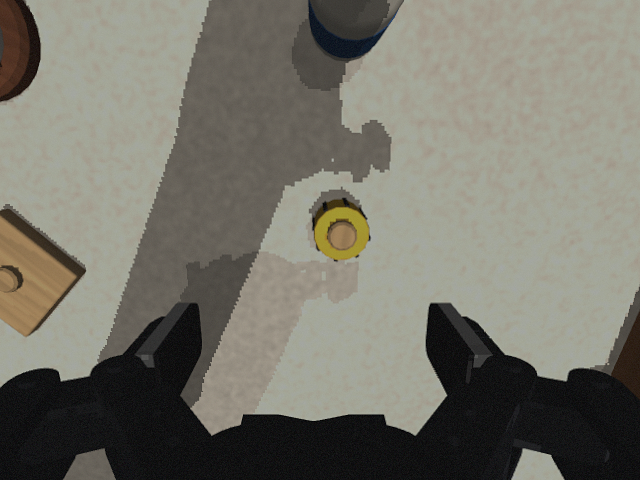

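Yellow's spigot is at (342,235) and the glue bottle is over 110 mm ahead of it, so the gripper has room to descend.

>>> {"api": "step_arm", "payload": {"increments": [[-0.009,0.101,0.1,0,0,0,1],[-0.009,0.101,0.25,0,0,0,1],[-0.009,0.101,0.45,0,0,0,1],[-0.009,0.101,0.6,0,0,0,1],[-0.009,0.101,0.7,0,0,0,1],[-0.009,0.101,0.79,0,0,0,1],[-0.009,0.101,0.79,0,0,0,1],[-0.009,0.101,0.79,0,0,0,1]]}}

```text
time_s: 18.05
eef_pos: [527.4, -310.8, 8.9]
tool_rot: [-0.0, 1.0, 0.001, 0.0]
force: [0.5, 0.3, 1.7]
gripper_width: 85.5
grasp_force: 0.0
```

>>> {"api": "step_arm", "payload": {"increments": [[0,0,0,0,0,0,-1],[0,0,0,0,0,0,-1],[0,0,0,0,0,0,-1],[0,0,0,0,0,0,-1],[0,0,0,0,0,0,-1],[0,0,0,0,0,0,-1],[0,0,0,0,0,0,-1],[0,0,0,0,0,0,-1]], "newtons": 30}}

```text
time_s: 18.85
eef_pos: [527.2, -312.0, 9.4]
tool_rot: [0.0, 1.0, -0.0, 0.001]
force: [-1.4, 0.6, 6.3]
gripper_width: 41.1
grasp_force: 29.9
```

>>> {"api": "step_arm", "payload": {"increments": [[0,0,-0.1,0,0,0,-1],[0,0,-0.3,0,0,0,-1],[0,0,-0.5,0,0,0,-1],[0,0,-0.7,0,0,0,-1],[0,0,-0.9,0,0,0,-1],[0,0,-0.9,0,0,0,-1],[0,0,-0.9,0,0,0,-1]]}}

```text
time_s: 19.55
eef_pos: [527.0, -312.0, 189.4]
tool_rot: [0.001, 1.0, -0.0, 0.001]
force: [-0.8, -0.1, -1.0]
gripper_width: 40.9
grasp_force: 30.6
```

```bash
python3 - <<'E'
from h import *
held(44-8,2,40)
E
```

```text
seed [312. 351.]
held [313.3 346.7] [  65   66 3285] [ 1.7 -0.5 32. ] tcp [ 527.  -312.   189.4] w 40.88565098596072
seed [312. 352.]
held [313.2 346.5] [  65   65 3283] [ 1.9 -0.5 32. ] tcp [ 526.3 -311.7  188. ] w 40.82495586191909
```

>>> {"api": "step_arm", "payload": {"increments": [[0.3,-1,0,0,0,0,-1],[0.3,-1,0,0,0,0,-1],[0.3,-1,0,0,0,0,-1],[0.3,-1,0,0,0,0,-1],[0.3,-1,0,0,0,0,-1],[0.3,-1,0,0,0,0,-1]]}}

```text
time_s: 20.25
eef_pos: [586.5, -108.8, 186.9]
tool_rot: [-0.001, 1.0, 0.002, -0.001]
force: [0.5, -1.0, -1.9]
gripper_width: 41.0
grasp_force: 30.7
```

>>> {"api": "step_arm", "payload": {"increments": [[0.09,-0.35,0,0,0,0,-1],[0.09,-0.35,0,0,0,0,-1],[0.09,-0.35,0,0,0,0,-1],[0.09,-0.35,0,0,0,0,-1],[0.09,-0.35,0,0,0,0,-1],[0.09,-0.35,0,0,0,0,-1]]}}

```text
time_s: 20.85
eef_pos: [604.3, -43.9, 188.0]
tool_rot: [0.0, 1.0, -0.002, -0.0]
force: [0.5, 0.1, -0.0]
gripper_width: 41.0
grasp_force: 30.7
```

```bash
python3 - <<'E'
from h import *
target([665.1,-42.1,104],108,3,30)
held(34.6,1,40)
E
```

```text
t [311.  148.8] [37, 38, 1071] [665.  -42.1 104. ] sd [0. 0. 0.] rel tcp [ 60.6   1.  -84.2]
tcp [604.47 -43.1  188.21] sd [0.06 0.32 0.08]
seed [312. 349.]
held [313.4 346.8] [  65   66 3315] [ 0.9 -0.6 30.6] tcp [604.6 -42.4 188.3] w 40.68465958177055
```

>>> {"api": "step_arm", "payload": {"increments": [[0.15,0,0,0,0,0,-1],[0.298,0,0,0,0,0,-1],[0.298,0,0.15,0,0,0,-1],[0.298,0,0.28,0,0,0,-1],[0.298,0,0.3,0,0,0,-1],[0.298,0,0.3,0,0,0,-1],[0.298,0,0.3,0,0,0,-1],[0.298,0,0.3,0,0,0,-1]]}}

```text
time_s: 21.9
eef_pos: [665.2, -41.8, 130.2]
tool_rot: [0.0, 1.0, -0.0, 0.001]
force: [0.2, -0.3, -0.4]
gripper_width: 41.4
grasp_force: 30.7
```

>>> {"api": "step_arm", "payload": {"increments": [[-0.002,0,0,0,0,0,-1],[-0.002,0,0.03,0,0,0,-1],[-0.002,0,0.06,0,0,0,-1],[-0.002,0,0.09,0,0,0,-1],[-0.002,0,0.105,0,0,0,-1],[-0.002,0,0.105,0,0,0,-1],[-0.002,0,0.105,0,0,0,-1]]}}

```text
time_s: 22.6
eef_pos: [664.4, -41.8, 109.0]
tool_rot: [0.0, 1.0, -0.0, 0.001]
force: [-5.7, 0.2, 15.0]
gripper_width: 41.0
grasp_force: 32.4
```

>>> {"api": "step_arm", "payload": {"increments": [[0,0,-0.005,0,0,0,1],[0,0,-0.005,0,0,0,1],[0,0,-0.005,0,0,0,1],[0,0,-0.005,0,0,0,1],[0,0,-0.005,0,0,0,1],[0,0,-0.2,0,0,0,1],[0,0,-0.45,0,0,0,1],[0,0,-0.6,0,0,0,1]]}}

```text
time_s: 23.4
eef_pos: [664.7, -41.6, 231.1]
tool_rot: [-0.0, 1.0, -0.0, 0.002]
force: [0.6, 0.4, 0.2]
gripper_width: 85.4
grasp_force: 0.0
```

>>> {"api": "step_arm", "payload": {"increments": [[-0.2,-0.2,0,0,0,0,1],[-0.35,-0.35,0,0,0,0,1],[-0.35,-0.35,0,0,0,0,1],[-0.35,-0.35,0,0,0,0,1],[-0.35,-0.35,0,0,0,0,1]]}}

```text
time_s: 23.9
eef_pos: [594.3, 27.3, 227.4]
tool_rot: [0.0, 1.0, -0.001, 0.0]
force: [0.6, 0.7, -0.5]
gripper_width: 85.7
grasp_force: 0.0
```

```bash
python3 - <<'E'
from h import *
c=target([665,-42,140],144,3)
print(c["s"]["joint_pos"].round(2))
cv2.imwrite("pics/w6.png",c["img"][:,:,::-1])
E
```

```text
t [432.2 130.4] [39, 38, 1158] [665.1 -42.4 140. ] sd [0. 0. 0.] rel tcp [ 70.7 -69.6 -87.1]
tcp [594.41  27.13 227.05] sd [0.02 0.09 0.08]
[ 0.25  0.26 -0.45  1.59  0.11  1.32 -1.78]
```

View pics/w6.png

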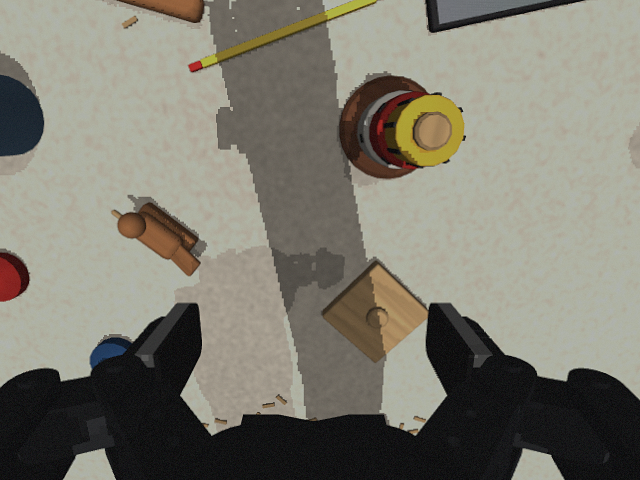

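The view shows the yellow lantern seated, its spigot at (432,130), or (665.1,-42.4) in mm, and the stack upright. Next is the red cap.

>>> {"api": "step_arm", "payload": {"increments": [[-0.2,-1,0,0,0,0,1],[-0.2,-1,0,0,0,0,1],[-0.2,-1,0,0,0,0,1],[-0.2,-1,0,0,0,0,1],[-0.2,-1,0,0,0,0,1],[-0.2,-1,0,0,0,0,1]]}}

```text
time_s: 24.7
eef_pos: [553.5, 230.0, 227.1]
tool_rot: [-0.0, 1.0, 0.001, -0.0]
force: [0.3, -0.8, 0.2]
gripper_width: 85.2
grasp_force: 0.0
```

>>> {"api": "step_arm", "payload": {"increments": [[-0.15,-0.57,0,0,0,0,1],[-0.15,-0.57,0.1,0,0,0,1],[-0.15,-0.57,0.2,0,0,0,1],[-0.15,-0.57,0.3,0,0,0,1],[-0.15,-0.57,0.3,0,0,0,1],[-0.15,-0.57,0.3,0,0,0,1],[-0.15,-0.57,0.3,0,0,0,1]]}}

```text
time_s: 25.4
eef_pos: [525.5, 341.1, 168.7]
tool_rot: [-0.0, 1.0, -0.001, 0.001]
force: [0.3, -0.5, 0.6]
gripper_width: 85.5
grasp_force: 0.0
```

```bash
python3 - <<'E'
from h import *
c=snap("wrist","w7");hsv=cv2.cvtColor(c["img"],cv2.COLOR_RGB2HSV)
p=proj(c,[524,348,44]);print(p,c["s"]["eef_pos"],c["s"]["joint_pos"].round(2),c["s"]["tool_rot"].round(4))
x,y=p.astype(int);print(hsv[y,x-30:x+30:4].tolist())
E
```

```text
[302.95391681 234.93939282] [525.5121439  341.11965069 168.65678894] [-0.18  0.39 -0.59  1.58  0.23  1.24 -2.39] [-2.0e-04  1.0e+00 -1.4e-03  8.0e-04]
[[28, 24, 172], [2, 151, 130], [1, 195, 124], [179, 196, 129], [1, 193, 135], [18, 146, 122], [24, 140, 171], [24, 136, 172], [26, 133, 172], [25, 135, 174], [25, 135, 172], [1, 181, 121], [2, 204, 141], [1, 193, 136], [1, 192, 133]]
```

View pics/w7.png

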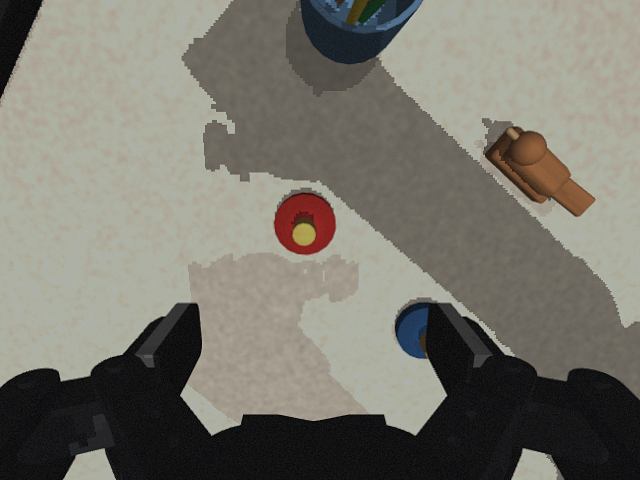

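The view shows the red cap with its knob top at (304,234), clear of the cup. The blue cap is at (425,330).

```bash
python3 - <<'E'
from h import *
for i in range(4):
    c=snap("wrist");P=c["s"]["eef_pos"]
    print(spig(c,proj(c,[524,348,44]),48,30,(21,100,145),(29,170,255)),P.round(1))
    # whole red outline
hsv=cv2.cvtColor(c["img"],cv2.COLOR_RGB2HSV)
m=cv2.inRange(hsv,(0,140,60),(6,255,255))|cv2.inRange(hsv,(172,140,60),(180,255,255))
ce,st=blob(m,(304,224),50);print(ce,st,onz(c,(st[0]+st[2]/2-.5,st[1]+st[3]/2-.5),7))
E
```

```text
(array([304.2, 233.7]), [23, 22, 372], array([524.8, 347.4,  44. ])) [525.4 341.4 168.8]
(array([304.6, 233.3]), [22, 22, 373], array([524.8, 347.4,  44. ])) [525.1 341.7 168.7]
(array([304.8, 233.1]), [23, 21, 374], array([524.7, 347.4,  44. ])) [524.9 341.8 168.6]
(array([305. , 232.8]), [23, 22, 374], array([524.8, 347.4,  44. ])) [524.6 342.  168.3]
[305.74225053 220.63651805] [ 275  193   62   60 2355] [523.95398158 347.74336525   7.        ]
```

>>> {"api": "step_arm", "payload": {"increments": [[0.001,-0.027,0.2,0,0,0,1],[0.001,-0.027,0.4,0,0,0,1],[0.001,-0.027,0.55,0,0,0,1],[0.001,-0.027,0.65,0,0,0,1],[0.001,-0.027,0.7,0,0,0,1],[0.001,-0.027,0.7,0,0,0,1],[0.001,-0.027,0.7,0,0,0,1]]}}

```text
time_s: 26.35
eef_pos: [524.7, 348.2, 28.5]
tool_rot: [-0.0, 1.0, -0.0, 0.001]
force: [-0.1, 0.3, -0.1]
gripper_width: 85.5
grasp_force: 0.0
```

>>> {"api": "step_arm", "payload": {"increments": [[0,0,0,0,0,0,-1],[0,0,0,0,0,0,-1],[0,0,0,0,0,0,-1],[0,0,0,0,0,0,-1],[0,0,0,0,0,0,-1],[0,0,0,0,0,0,-1],[0,0,0,0,0,0,-1],[0,0,0,0,0,0,-1]], "newtons": 30}}

```text
time_s: 27.15
eef_pos: [524.3, 347.8, 27.6]
tool_rot: [-0.0, 1.0, -0.0, 0.0]
force: [-1.2, -0.1, 4.3]
gripper_width: 16.3
grasp_force: 29.4
```

>>> {"api": "step_arm", "payload": {"increments": [[0,0,0,0,0,0,-1],[0,0,0,0,0,0,-1],[0,0,0,0,0,0,-1]]}}

```text
time_s: 27.45
eef_pos: [524.3, 347.7, 27.6]
tool_rot: [-0.0, 1.0, -0.0, 0.0]
force: [-0.5, -1.1, 5.7]
gripper_width: 16.6
grasp_force: 29.5
```

>>> {"api": "step_arm", "payload": {"increments": [[0,0,-0.1,0,0,0,-1],[0,0,-0.3,0,0,0,-1],[0,0,-0.5,0,0,0,-1],[0,0,-0.7,0,0,0,-1],[0,0,-0.9,0,0,0,-1],[0,0,-1,0,0,0,-1],[0,0,-1,0,0,0,-1],[0,0,-1,0,0,0,-1]]}}

```text
time_s: 28.25
eef_pos: [524.0, 347.5, 226.7]
tool_rot: [0.0, 1.0, -0.0, -0.0]
force: [0.2, 0.6, -0.8]
gripper_width: 16.7
grasp_force: 29.5
```

```bash
python3 - <<'E'
from h import *
c=snap("wrist","w8");P=c["s"]["eef_pos"];print(P,c["s"]["gripper_width"],proj(c,P+[0,0,16.4]),proj(c,P+[0,0,-20]))
E
```

```text
[524.01753432 347.50086334 226.65256568] 16.728920661797794 [311.83659023 328.27069892] [312.02673012 289.39153163]
```

View pics/w8.png

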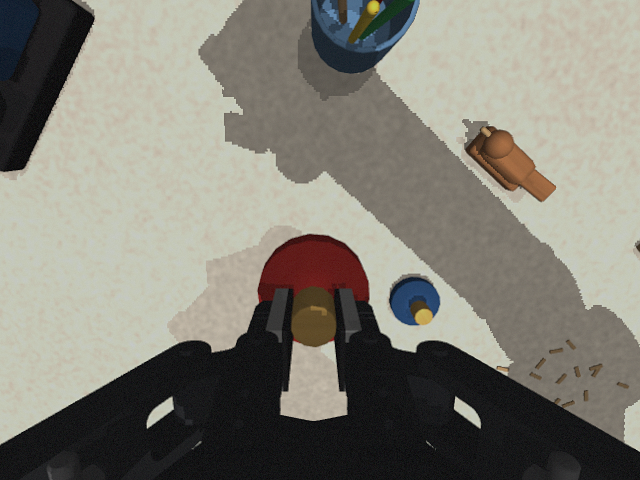

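The view shows the red cap held upright, its rim spanning columns 258–369, so it is centred near (313,290) as predicted. The blue cap is untouched at (415,302).

>>> {"api": "step_arm", "payload": {"increments": [[0.2,1,0,0,0,0,-1],[0.2,1,0,0,0,0,-1],[0.2,1,0,0,0,0,-1],[0.2,1,0,0,0,0,-1],[0.2,1,0,0,0,0,-1],[0.2,1,0,0,0,0,-1]]}}

```text
time_s: 28.9
eef_pos: [563.9, 145.3, 225.6]
tool_rot: [0.0, 1.0, -0.002, -0.001]
force: [-0.2, 0.8, -0.7]
gripper_width: 16.7
grasp_force: 29.6
```

>>> {"api": "step_arm", "payload": {"increments": [[0.2,0.95,0,0,0,0,-1],[0.2,0.95,0,0,0,0,-1],[0.2,0.95,0,0,0,0,-1],[0.2,0.95,0,0,0,0,-1],[0.2,0.95,0,0,0,0,-1],[0.2,0.95,0,0,0,0,-1],[0.2,0.95,0,0,0,0,-1]]}}

```text
time_s: 29.6
eef_pos: [603.9, -39.4, 226.7]
tool_rot: [-0.001, 1.0, 0.002, -0.0]
force: [0.3, -0.2, -0.8]
gripper_width: 16.5
grasp_force: 29.6
```

```bash
python3 - <<'E'
from h import *
c=target([665.1,-42.4,140],144,3,30)
P=c["s"]["eef_pos"];print(P,c["s"]["gripper_width"])
hsv=cv2.cvtColor(c["img"],cv2.COLOR_RGB2HSV)
m=cv2.inRange(hsv,(0,140,40),(8,255,255))|cv2.inRange(hsv,(170,140,40),(180,255,255))
ce,st=blob(m,proj(c,P+[0,0,-20]),75)
k=cv2.findContours(m,cv2.RETR_EXTERNAL,cv2.CHAIN_APPROX_NONE)[0]
k=max(k,key=cv2.contourArea);h=cv2.convexHull(k);(u,v),r=cv2.minEnclosingCircle(h)
print(st,(u,v),r,(onz(c,(u,v),P[2]-16)-P).round(1))
E
```

```text
t [316.4 147.8] [36, 37, 1052] [664.9 -42.4 140. ] sd [0. 0. 0.] rel tcp [ 61.   -2.7 -87.1]
tcp [603.92 -39.74 227.09] sd [0.03 0.29 0.12]
[603.95123241 -40.12337498 227.21640894] 16.46814332217413
[ 258  234  111   69 4997] (313.19635009765625, 289.4679260253906) 55.62653350830078 [  1.7  -0.5 -16. ]
```

```bash
python3 - <<'E'
from h import *
c=snap("wrist");P=c["s"]["eef_pos"]
a=np.linspace(0,2*np.pi,90)
for dx in(-1,0,1,2):
  pts=np.array([proj(c,P+[dx+25*np.cos(t),-.5+25*np.sin(t),z]) for z in(-13.6,-27.6) for t in a])
  print(dx,pts.min(0).round(1),pts.max(0).round(1))
print(P)
E
```

```text
-1 [256.8 234.7] [369.4 346.9]
0 [256.8 232.6] [369.5 345. ]
1 [256.7 230.5] [369.6 343.1]
2 [256.6 228.4] [369.7 341.2]
[604.00039673 -40.61515913 227.32271354]
```

>>> {"api": "step_arm", "payload": {"increments": [[0.15,0,0,0,0,0,-1],[0.304,0,0,0,0,0,-1],[0.304,0,0.1,0,0,0,-1],[0.304,0,0.2,0,0,0,-1],[0.304,0,0.2,0,0,0,-1],[0.304,0,0.2,0,0,0,-1],[0.304,0,0.2,0,0,0,-1],[0.304,0,0.2,0,0,0,-1]]}}

```text
time_s: 30.65
eef_pos: [665.4, -42.3, 188.8]
tool_rot: [0.0, 1.0, -0.0, 0.001]
force: [-0.3, 1.1, -0.2]
gripper_width: 16.2
grasp_force: 29.6
```

>>> {"api": "step_arm", "payload": {"increments": [[-0.001,-0.001,0.02,0,0,0,-1],[-0.001,-0.001,0.05,0,0,0,-1],[-0.001,-0.001,0.08,0,0,0,-1],[-0.001,-0.001,0.11,0,0,0,-1],[-0.001,-0.001,0.127,0,0,0,-1],[-0.001,-0.001,0.127,0,0,0,-1],[-0.001,-0.001,0.127,0,0,0,-1]]}}

```text
time_s: 31.35
eef_pos: [665.5, -42.1, 163.7]
tool_rot: [0.0, 1.0, -0.0, 0.001]
force: [-2.4, 0.4, 10.6]
gripper_width: 16.4
grasp_force: 30.7
```

>>> {"api": "step_arm", "payload": {"increments": [[0,0,-0.003,0,0,0,1],[0,0,-0.003,0,0,0,1],[0,0,-0.003,0,0,0,1],[0,0,-0.003,0,0,0,1],[0,0,-0.003,0,0,0,1],[0,0,-0.2,0,0,0,1],[0,0,-0.4,0,0,0,1],[0,0,-0.5,0,0,0,1]]}}

```text
time_s: 32.15
eef_pos: [665.6, -42.0, 265.8]
tool_rot: [0.0, 1.0, -0.0, 0.002]
force: [0.9, -0.0, 0.0]
gripper_width: 85.0
grasp_force: 0.0
```

>>> {"api": "step_arm", "payload": {"increments": [[-0.25,0,0,0,0,0,1],[-0.5,0,0,0,0,0,1],[-0.75,0,0,0,0,0,1],[-0.8,0,0,0,0,0,1],[-0.8,0,0,0,0,0,1],[-0.8,0,0,0,0,0,1]]}}

```text
time_s: 32.75
eef_pos: [505.5, -42.2, 262.4]
tool_rot: [0.0, 1.0, -0.0, 0.001]
force: [0.1, 0.0, 0.8]
gripper_width: 85.2
grasp_force: 0.0
```

```bash
python3 - <<'E'
from h import *
w=snap("wrist");s=snap("scene");print(w["s"]["eef_pos"],w["s"]["force"])
p=proj(s,[665,-42,90]).astype(int);print(p)
cr=s["img"][p[1]-80:p[1]+80,p[0]-100:p[0]+100]
cr=cv2.resize(cr,(400,320));wi=cv2.resize(w["img"],(400,300))
o=np.zeros((320,800,3),np.uint8);o[:,:400]=cr;o[:300,400:]=wi
cv2.imwrite("pics/f.png",o[:,:,::-1])
E
```

```text
[505.48325191 -42.18972012 262.36853469] [0.08433523 0.04409031 0.80198708]
[301 258]
```

View pics/f.png

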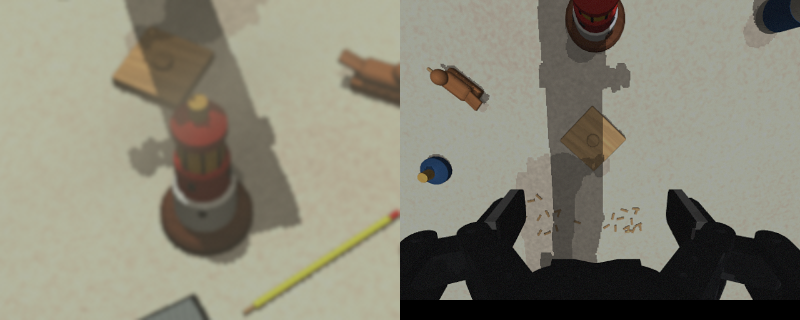

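The left half (scene camera) shows the full lighthouse upright on the walnut plinth around (205,175), with the cap seated. The right half (wrist camera) shows the bird, blue cap and maple plinth undisturbed. The gripper is well clear, so I'm handing in.

```bash
python3 -c "
from station import ticket
print(ticket.job_done())"
```

```text
the job is handed in; nothing more can be done
None
```

The lighthouse is stacked on the walnut plinth in the order asked (white drum, red drum, yellow lantern, red cap). Each part is fully seated and upright, nothing else was moved, and the job was handed in at about 33 s.

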